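# Load a slide plate under the drag spring

## Robot

A 6-joint arm with a two-finger parallel gripper is mounted at the origin on a cart in front of the work surface, level with it; the furniture and walls round the work are solid. World frame = base frame: x ahead of the robot, y to its left, z up, the work surface at z = 0. Lengths are in m, angles in degrees, forces in N, time in s.
With the tool pointing down it reaches from about 0.25 to 0.725 m from the base axis. Payload 9.7 kg.
Tool frame: the origin (TCP) lies midway between the tips of the shut fingers; the grasp point (between the pads) lies 19 mm behind it; z points along the fingers, y is the direction in which the jaws open and shut (so a half turn about z gives the same grasp; the last joint's range is limited). The gripper opens to 85 mm and grips with 20 to 120 N. Pads are 22 mm wide; open, the fingers measure 114 mm over their backs; the gripper's body (76 mm by 85 mm) begins 54 mm behind the grasp point. The pads swing forward as they close: fully open they stand 13 mm farther back than shut.
Start: joints at [-72.078, 4.979, 10.078, 95.1, 0, 90], TCP at [0.169, -0.523, 0.231] pointing down, gripper open.
Joint ranges: [-179.16, 179.16], [-48.56, 103.87], [-65.8, 70.77], [-126.05, 130.52], [-82.76, 87.17], [-180, 180]. Speed limits (degrees/s): [127.2, 127.2, 147.25, 180, 180, 180].

## Interface

Orientations are given as [roll, pitch, yaw] about the fixed x, y, z axes, in that order (R = Rz(yaw) Ry(pitch) Rx(roll)).
In Python, from workcell import get_obs, camera, get_calibration, job_done gives the robot as it stands.
- The arm moves only by the tool play_rows, never from a script. Its argument "commands" is text: rows parted by semicolons, each of 5 numbers parted by spaces: the opening, from 0 (shut) to 1 (fully open), then the shift along the world's x, y, z in mm, then the turn about the world's z in degrees. A call has 1 to 10 rows; each row is the pose to reach, as a shift and turn from the pose commanded when the call began; what a row does not reach only later rows make up. A row lasts 1/12 s, in which the tool goes at most 41.7 mm and 7.16 degrees, less where a joint would pass 70% of its speed; a pose out of reach is approached as far as the arm can. A call with a gripper value outside its range is refused whole. The fingers move at their own pace and stop on an object; "force" is the grip in N (left out, the last holds). Time passes only in rows, so rows that repeat a pose let the fingers close. It gives the time, the measured TCP pose, the force and the opening at its end, in the units of the state.
- get_obs(): the state, without advancing time (a new reading comes with each control period).
- camera(name): name is "scene" or "top" or "wrist"; returns the picture (400x640x3 uint8, red, green, blue); there is no depth.
- get_calibration(name): a dict with "fx", "fy", "cx", "cy" (pixels), "eye" and "attitude" of the camera in the world; the wrist camera has in their place "mount" (4x4, takes a point from camera to tool coordinates, whose origin is the TCP and whose axes are the flange's). Camera axes: x right, y down, z forward; pixel columns grow to the right and rows downward; lengths in m; the calibration is good to about 2 mm. A picture is of the moment at which its call begins: read the wrist's pose just before it. get_calibration takes no time and is no camera call.
- job_done(): hands the job in, once; it reports no verdict.
The state is a dict: "time": time; "q": joint angles; "qd": joint speeds; "joint_efforts": joint torques, N m; "ee_pos": TCP position; "tcp_rot": TCP orientation; "wrist_force": force on the tool from outside, world axes, zero at the start; "torque": the same for the moment, N m; "opening": finger opening in m.
Only numpy, scipy, OpenCV 4.12 (cv2) and the standard library are available. Lean on these libraries where they do the work, as an engineer would, in place of code of your own. Each camera call takes 0.05 s, during which the arm holds its last target.

## Task

Load the steel slide plate into its fixture with a fingertip: press the plate down hard behind its rib, so that its raised front end drops below the bridge, and keep it pressed while you slide it along the channel, under the drag spring, until it meets the end stop and the sprung lift pin pops up behind it; then take the hand away. The plate is only pressed and pushed, never picked up, and the loose things around the fixture are left where they are.

Things in the scene. Friction and masses are not known exactly. Their poses are not given: they have to be found in the camera images.
- fixture: Grey steel base plate, 236 x 78 x 10 mm, screwed down. Origin at worktop height under the lift pin, on the channel's centre line; +x is the slide direction, +z up. It reaches from x = -90 to +146 mm. Its top, 10 mm above the worktop, is the channel floor; two rails, 8 mm high and 42 mm apart, run along the channel.
- bridge (a point): Lower front edge, on the centre line, of the dark bridge that crosses the channel from x = 52 to 62 mm of the fixture, 8.5 mm clear above the channel floor. Its top is 26 mm above the floor (30 mm with the screw heads). Axes as the fixture's.
- end_stop (a point): Foot of the end stop's face on the channel floor, on the centre line, at x = 128 mm of the fixture. The dark stop block is 14 mm high. (Beware: to the left of the robot the big blue grinder's eye shield hangs 0.45 to 0.53 m up, its nearest corner about 0.15 m ahead of the base and 0.13 m to its left; a hand that comes in low and slanted from the right keeps the elbow clear.)
- slide_plate: Loose steel plate, 120 (its x) x 40 x 6 mm, 0.23 kg, in the channel. Origin at the centre of its underside; +x to its front end (to the bridge), tail at x = -60 mm. A cross rib 32 mm wide, 9.5 mm high, stands on it from x = -24 (rear face) to -18 mm. At the start the lift pin raises its front 10 to 12 mm, so merely pushed it hits the bridge. Loaded, its origin is at x = 68 mm of the fixture.
- press_spot (a point): Place for the fingertip: top of the slide plate, centre line, 13 mm behind the rib's rear face, 23 mm ahead of the tail. When the plate lies flat this point is 16 mm above the worktop. At the start 8 to 12 N here hold the plate flat; the finger can push it forward by the rib. Axes as the plate's.
- nose (a point): Lower edge of the slide plate's front end, on the centre line. Axes as the slide plate's.
- lift_pin (a joint): Round-headed sprung pin, 10 mm across, in the channel floor at the fixture's origin, under the slide plate. 0 = fully up, 7 mm above the floor; 0.007 = flush with the floor (m). It pushes up with 3.2 N at the top and 4.2 N when flush. Once the plate's tail has passed, it pops up behind it.
- drag_spring (a joint): Leaf spring 26 mm wide behind the bridge, sloping down in the slide direction to about x = 107 mm of the fixture; 0 = at rest, its lowest point 2 mm above the channel floor; grows as the leaf is lifted (rad), to about 0.1 with the plate beneath. The plate lifts it by itself as it slides in; the leaf presses it down with some 7 N.
- hex_bolt: Bystander: steel hexagon bolt, 24 x 27 x 65 mm, standing on its head beside the fixture; origin at its foot.
- brass_nut: Bystander: brass hexagon nut, 24 x 27 x 13 mm, lying beside the fixture; origin at its underside.
- square_bar: Bystander: square steel bar, 12 x 150 x 12 mm, lying beside the fixture; origin at its underside.
- bushing: Bystander: standing steel bushing, 46 mm across and 62 mm high; origin at its underside.
- key_stock: Bystander: square key steel, 10 x 115 x 10 mm, lying beside the fixture; origin at its underside.

How it is judged:
By the outcome, as a careful person would: the job done as asked, in the order asked, and still so for the second after the job is handed in, with the robot touching nothing.
It also fails if it takes over 48 s, if anything falls off the work surface, if the arm or the gripper's body presses on something with over 40 N, if the wrist force passes 120 N, or if a joint passes its speed limit or range.

## Working session

There is one attempt and no reset: what is moved stays moved. The work goes in short steps, Python scripts to look and compute and a tool call to move; the robot and the scene stay as the last step left them, time stands still between calls to the robot, and variables do not carry over. Pictures are saved under pics/ and viewed, and the job is handed in when it is done.

Besides the shell and the picture viewer there is one more tool, called after "Request:" as a command line: name --argument value ..., lists and objects as JSON in quotes. play_rows: Moves the arm, as the interface text tells. Its arguments: {"type":"object","properties":{"commands":{"type":"string"},"force":{"type":"number"}},"required":["commands"]}

```bash
mkdir -p pics; ls
python3 - <<'E'
from workcell import *
import cv2
o=get_obs();print(o)
for n in("scene","top","wrist"):
    cv2.imwrite(f"pics/{n}0.png",cv2.cvtColor(camera(n),cv2.COLOR_RGB2BGR));print(n,get_calibration(n))
E
```

```text
pics
{'time': 0.0, 'q': array([-7.20784976e+01,  5.00942873e+00,  1.00366674e+01,  9.50972168e+01,
       -4.86891165e-05,  9.00007135e+01]), 'qd': array([ 0.00182018,  0.02205717, -0.00893081,  0.00360958,  0.01671394,
       -0.11671763]), 'joint_efforts': array([-2.27400749e-03, -5.20392072e+01,  4.64801180e+01,  1.64211314e-02,
       -1.27122858e-04,  5.30983641e-06]), 'ee_pos': array([ 0.16918062, -0.52312276,  0.23061891]), 'tcp_rot': array([-1.79930022e+02,  4.95605257e-05,  1.79207890e+01]), 'wrist_force': array([0.87932231, 1.21478981, 0.79423444]), 'torque': array([-0.02199336, -0.01807534, -0.02568458]), 'opening': 0.08501308027487521}
scene {'fx': 487.1280270067918, 'fy': 487.1280270067918, 'cx': 318.0609180369288, 'cy': 204.58809490890883, 'eye': array([ 0.06481882, -0.3878894 ,  0.66468872]), 'attitude': array([-137.05082811,    0.84760436,  -45.8380204 ])}
top {'fx': 379.01012796488885, 'fy': 379.01012796488885, 'cx': 319.8376978215037, 'cy': 198.89225171092636, 'eye': array([0.34114586, 0.04174492, 0.87628766]), 'attitude': array([-171.03238298,    0.54388397,  -90.73325276])}
wrist {'fx': 338.4378917685729, 'fy': 338.4378917685729, 'cx': 321.5238815535589, 'cy': 194.18903470660328, 'mount': array([[-3.93845500e-04, -9.61872724e-01, -2.73497181e-01,
         6.94191151e-02],
       [ 9.99999743e-01, -5.42870086e-04,  4.69206042e-04,
         1.55769726e-03],
       [-5.99789931e-04, -2.73496925e-01,  9.61872690e-01,
        -1.42379999e-01],
       [ 0.00000000e+00,  0.00000000e+00,  0.00000000e+00,
         1.00000000e+00]])}
```

View pics/scene0.png

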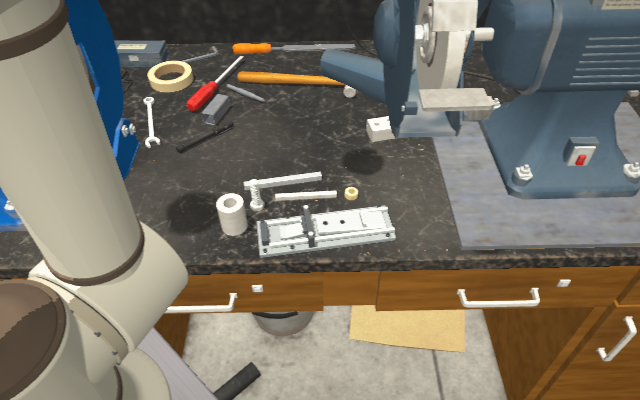

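View pics/top0.png

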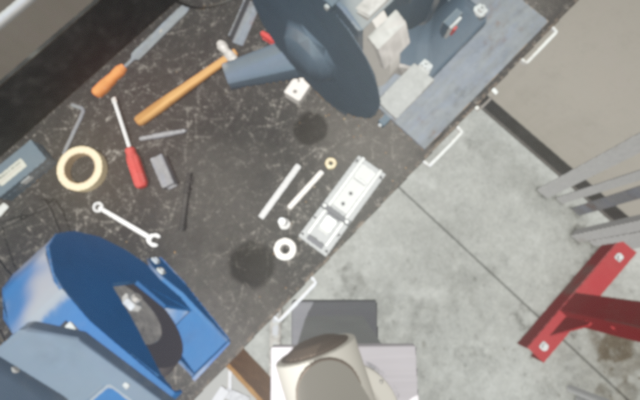

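View pics/wrist0.png

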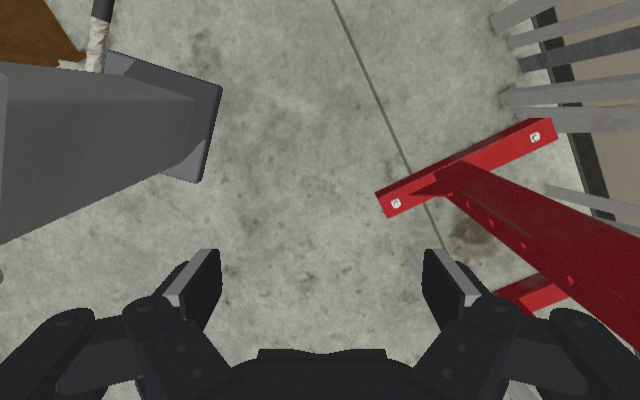

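Run:
```python
import cv2
a=cv2.imread("pics/scene0.png")[165:265,210:410];cv2.imwrite("pics/sc.png",cv2.resize(a,None,fx=4,fy=4,interpolation=cv2.INTER_CUBIC))
a=cv2.imread("pics/top0.png")[145:265,250:400];cv2.imwrite("pics/tc.png",cv2.resize(a,None,fx=5,fy=5,interpolation=cv2.INTER_CUBIC))
```

```text
(no output)
```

View pics/sc.png

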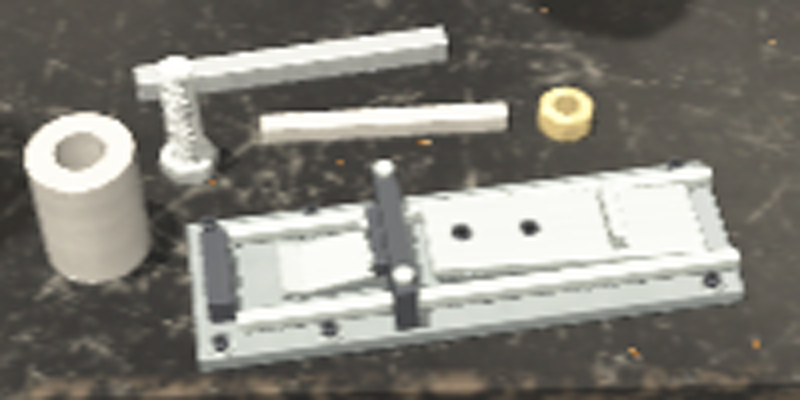

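View pics/tc.png

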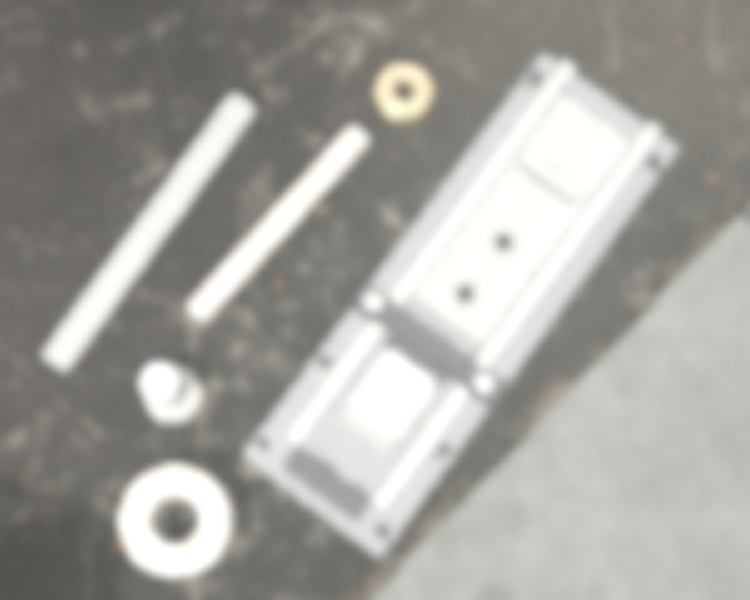

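```bash
cat > h.py <<'E'
import numpy as np,cv2
from workcell import *
from scipy.spatial.transform import Rotation as R
def cam(n,obs=None):
    c=get_calibration(n)
    if n!="wrist": return c,R.from_euler('xyz',c['attitude'],degrees=True).as_matrix(),np.array(c['eye'])
    T=np.eye(4);T[:3,:3]=R.from_euler('xyz',obs['tcp_rot'],degrees=True).as_matrix();T[:3,3]=obs['ee_pos']
    M=T@c['mount'];return c,M[:3,:3],M[:3,3]
def ray(n,uv,z,obs=None):
    c,A,e=cam(n,obs);uv=np.atleast_2d(uv).astype(float)
    d=np.c_[(uv[:,0]-c['cx'])/c['fx'],(uv[:,1]-c['cy'])/c['fy'],np.ones(len(uv))]@A.T
    return e+d*((z-e[2])/d[:,2])[:,None]
def proj(n,P,obs=None):
    c,A,e=cam(n,obs);p=(np.atleast_2d(P)-e)@A
    return np.c_[c['fx']*p[:,0]/p[:,2]+c['cx'],c['fy']*p[:,1]/p[:,2]+c['cy']]
def fix(x,y,z,o,yaw):
    a=np.radians(yaw);return np.array([o[0]+x*np.cos(a)-y*np.sin(a),o[1]+x*np.sin(a)+y*np.cos(a),z])
E
python3 - <<'E'
from h import *
t=np.array([[548,55],[678,150],[380,555],[245,450]])/5+[250,145]
s=np.array([[715,165],[742,285],[203,357],[190,228]])/4+[210,165]
for n,uv in(("top",t),("scene",s)):
    P=ray(n,uv,.01);print(n,P.round(4).tolist())
    d=(P[2]+P[3]-P[0]-P[1])/2;print(np.linalg.norm(d),np.linalg.norm(P[0]-P[1]),np.linalg.norm(P[2]-P[3]),"yaw",np.degrees(np.arctan2(d[1],d[0])))
    c=P.mean(0);u=d/np.linalg.norm(d);print("origin",c-u*.028)
# bystanders from top
for nm,uv,z in(("bolt",(165,390),.03),("bush",(175,520),.062),("nut",(403,90),.013)):
    print(nm,ray("top",np.array(uv)/5+[250,145],z))
E
```

```text
top [[0.5788, -0.0467, 0.01], [0.5322, -0.1059, 0.01], [0.3471, 0.036, 0.01], [0.3953, 0.0968, 0.01]]
0.23310118175649783 0.07540640425611603 0.07759656939640894 yaw 142.25367099368938
origin [ 0.48548111 -0.02210047  0.01      ]
scene [[0.581, -0.053, 0.01], [0.5336, -0.1055, 0.01], [0.3473, 0.0343, 0.01], [0.3908, 0.0926, 0.01]]
0.23618602552779067 0.07074962806002219 0.07274536341055202 yaw 142.8274860707276
origin [ 0.48546732 -0.02483753  0.01      ]
bolt [[0.42130133 0.13128874 0.03      ]]
bush [[0.36263085 0.12350257 0.062     ]]
nut [[0.5621505  0.02192119 0.013     ]]
```

Run:
```python
from h import *
for uv in[(355,117),(378,90),(300,70),(385,122),(420,148)]:
    for z in(0.02,.1,.2,.3):print("top",uv,z,ray("top",uv,z)[0].round(3))
for uv in[(395,135),(392,130),(420,100),(470,130),(500,105)]:
    for z in(0.02,.1,.2,.3):print("sc",uv,z,ray("scene",uv,z)[0].round(3))
```

```text
top (355, 117) 0.02 [ 0.671 -0.038  0.02 ]
top (355, 117) 0.1 [ 0.64 -0.03  0.1 ]
top (355, 117) 0.2 [ 0.602 -0.021  0.2  ]
top (355, 117) 0.3 [ 0.563 -0.012  0.3  ]
top (378, 90) 0.02 [ 0.738 -0.094  0.02 ]
top (378, 90) 0.1 [ 0.701 -0.082  0.1  ]
top (378, 90) 0.2 [ 0.655 -0.066  0.2  ]
top (378, 90) 0.3 [ 0.608 -0.05   0.3  ]
top (300, 70) 0.02 [0.793 0.092 0.02 ]
top (300, 70) 0.1 [0.75  0.087 0.1  ]
top (300, 70) 0.2 [0.698 0.081 0.2  ]
top (300, 70) 0.3 [0.645 0.076 0.3  ]
top (385, 122) 0.02 [ 0.658 -0.108  0.02 ]
top (385, 122) 0.1 [ 0.628 -0.094  0.1  ]
top (385, 122) 0.2 [ 0.591 -0.076  0.2  ]
top (385, 122) 0.3 [ 0.554 -0.059  0.3  ]
top (420, 148) 0.02 [ 0.593 -0.187  0.02 ]
top (420, 148) 0.1 [ 0.57  -0.165  0.1  ]
top (420, 148) 0.2 [ 0.54  -0.139  0.2  ]
top (420, 148) 0.3 [ 0.511 -0.112  0.3  ]
sc (395, 135) 0.02 [0.74  0.058 0.02 ]
sc (395, 135) 0.1 [0.656 0.003 0.1  ]
sc (395, 135) 0.2 [ 0.552 -0.066  0.2  ]
sc (395, 135) 0.3 [ 0.447 -0.135  0.3  ]
sc (392, 130) 0.02 [0.749 0.073 0.02 ]
sc (392, 130) 0.1 [0.664 0.016 0.1  ]
sc (392, 130) 0.2 [ 0.558 -0.055  0.2  ]
sc (392, 130) 0.3 [ 0.452 -0.127  0.3  ]
sc (420, 100) 0.02 [0.877 0.094 0.02 ]
sc (420, 100) 0.1 [0.776 0.034 0.1  ]
sc (420, 100) 0.2 [ 0.65 -0.04  0.2 ]
sc (420, 100) 0.3 [ 0.524 -0.115  0.3  ]
sc (470, 130) 0.02 [ 0.86  -0.046  0.02 ]
sc (470, 130) 0.1 [ 0.762 -0.088  0.1  ]
sc (470, 130) 0.2 [ 0.638 -0.141  0.2  ]
sc (470, 130) 0.3 [ 0.515 -0.194  0.3  ]
sc (500, 105) 0.02 [ 0.981 -0.046  0.02 ]
sc (500, 105) 0.1 [ 0.867 -0.088  0.1  ]
sc (500, 105) 0.2 [ 0.725 -0.141  0.2  ]
sc (500, 105) 0.3 [ 0.583 -0.194  0.3  ]
```

Run:
```python
from h import *
a=cv2.imread("pics/scene0.png")[0:200,310:510];cv2.imwrite("pics/sc2.png",cv2.resize(a,None,fx=3,fy=3,interpolation=cv2.INTER_CUBIC))
a=cv2.imread("pics/top0.png")[0:170,220:480];cv2.imwrite("pics/tc2.png",cv2.resize(a,None,fx=3,fy=3,interpolation=cv2.INTER_CUBIC))
```

```text
(no output)
```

View pics/sc2.png

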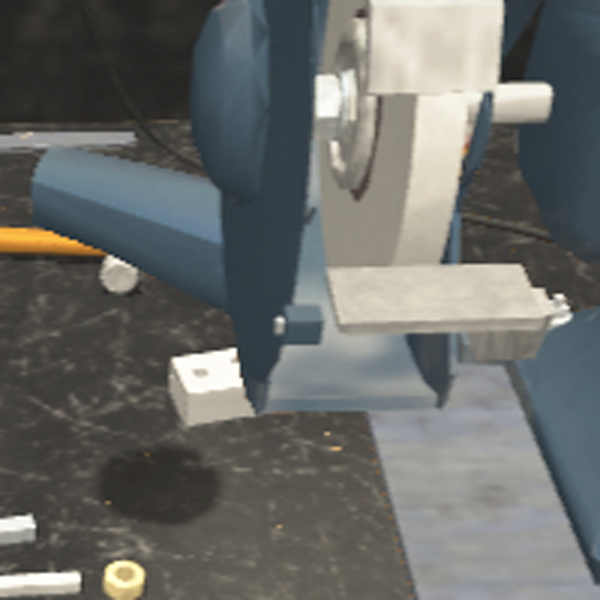

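View pics/tc2.png

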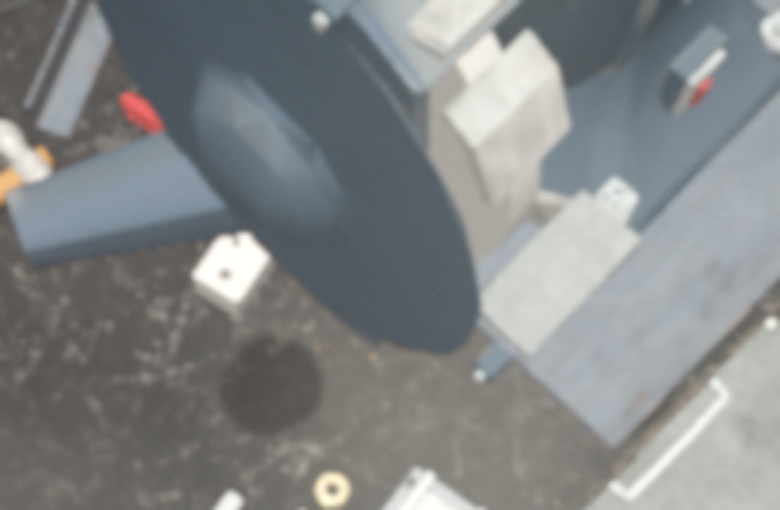

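Run:
```python
from h import *
def crop(p):return (np.array(p)/3+[310,0]).round(1)
for uv in[(380.7,125),(366.7,117),(379,100),(373,80),(250,10)]:
    print(uv)
    for z in(.05,.1,.15,.2,.25,.3,.35,.4):
        P=ray("top",uv,z)[0];q=proj("scene",P)[0];print(z,P.round(3),((q-[310,0])*3).round(0))
```

```text
(380.7, 125)
0.05 [ 0.64  -0.093  0.05 ] [357. 554.]
0.1 [ 0.622 -0.084  0.1  ] [340. 501.]
0.15 [ 0.604 -0.076  0.15 ] [321. 442.]
0.2 [ 0.586 -0.068  0.2  ] [299. 376.]
0.25 [ 0.567 -0.06   0.25 ] [276. 303.]
0.3 [ 0.549 -0.052  0.3  ] [249. 220.]
0.35 [ 0.531 -0.044  0.35 ] [219. 127.]
0.4 [ 0.513 -0.036  0.4  ] [185.  20.]
(366.7, 117)
0.05 [ 0.659 -0.061  0.05 ] [333. 513.]
0.1 [ 0.64  -0.055  0.1  ] [317. 462.]
0.15 [ 0.621 -0.049  0.15 ] [299. 405.]
0.2 [ 0.602 -0.043  0.2  ] [279. 341.]
0.25 [ 0.582 -0.036  0.25 ] [256. 271.]
0.3 [ 0.563 -0.03   0.3  ] [231. 191.]
0.35 [ 0.544 -0.024  0.35 ] [202. 101.]
0.4 [ 0.525 -0.018  0.4  ] [169.  -3.]
(379, 100)
0.05 [ 0.7   -0.091  0.05 ] [412. 503.]
0.1 [ 0.678 -0.083  0.1  ] [395. 452.]
0.15 [ 0.656 -0.075  0.15 ] [375. 395.]
0.2 [ 0.635 -0.067  0.2  ] [354. 333.]
0.25 [ 0.613 -0.059  0.25 ] [330. 262.]
0.3 [ 0.591 -0.051  0.3  ] [303. 183.]
0.35 [ 0.57  -0.043  0.35 ] [273.  94.]
0.4 [ 0.548 -0.035  0.4  ] [238.  -9.]
(373, 80)
0.05 [ 0.749 -0.079  0.05 ] [440. 455.]
0.1 [ 0.724 -0.072  0.1  ] [423. 407.]
0.15 [ 0.7   -0.064  0.15 ] [404. 353.]
0.2 [ 0.675 -0.057  0.2  ] [383. 293.]
0.25 [ 0.65 -0.05  0.25] [359. 225.]
0.3 [ 0.626 -0.042  0.3  ] [332. 149.]
0.35 [ 0.601 -0.035  0.35 ] [302.  63.]
0.4 [ 0.576 -0.028  0.4  ] [267. -36.]
(250, 10)
0.05 [0.933 0.21  0.05 ] [258. 179.]
0.1 [0.897 0.2   0.1  ] [246. 143.]
0.15 [0.861 0.189 0.15 ] [233. 102.]
0.2 [0.826 0.179 0.2  ] [218.  57.]
0.25 [0.79  0.169 0.25 ] [201.   6.]
0.3 [0.754 0.159 0.3  ] [182. -52.]
0.35 [0.718 0.149 0.35 ] [ 160. -119.]
0.4 [0.682 0.139 0.4  ] [ 135. -196.]
```

Request:
play_rows --commands "0 231 363 -10 124.4;0 231 363 -10 124.4;0 231 363 -10 124.4;0 231 363 -10 124.4;0 231 363 -10 124.4;0 231 363 -10 124.4;0 231 363 -10 124.4;0 231 363 -10 124.4;0 231 363 -10 124.4;0 231 363 -10 124.4"

```text
time: 0.98
ee_pos: [0.3934, -0.1699, 0.2216]
tcp_rot: [180.0, 0.0, 89.9]
wrist_force: [0.9, -0.3, -0.4]
opening: -0.0002
```

Request:
play_rows --commands "0 0 0 0 52.8;0 0 0 0 52.8;0 0 0 0 52.8;0 0 0 0 52.8;0 0 0 0 52.8;0 0 0 0 52.8;0 0 0 0 52.8;0 0 0 0 52.8;0 0 0 0 52.8"

```text
time: 1.73
ee_pos: [0.3928, -0.1718, 0.2214]
tcp_rot: [-180.0, -0.0, 142.5]
wrist_force: [-0.5, -0.6, 0.4]
opening: 0.0001
```

```bash
cat >> h.py <<'E'
def snap(n,name):
    o=get_obs();im=cv2.cvtColor(camera(n),cv2.COLOR_RGB2BGR);cv2.imwrite(f"pics/{name}.png",im);return o,im
E
python3 - <<'E'
from h import *
import pickle
o,_=snap("wrist","w1");pickle.dump(o,open("w1.pkl","wb"));print(o['ee_pos'],o['tcp_rot'],o['q'])
snap("scene","s1");snap("top","t1")
E
```

```text
[ 0.39279696 -0.1718306   0.22142178] [-1.79994196e+02 -1.73381520e-02  1.42467618e+02] [-2.36261906e+01 -1.16866254e+01 -6.89276533e+00  9.48120849e+01
 -1.46658289e-03  1.39061906e+01]
```

View pics/w1.png

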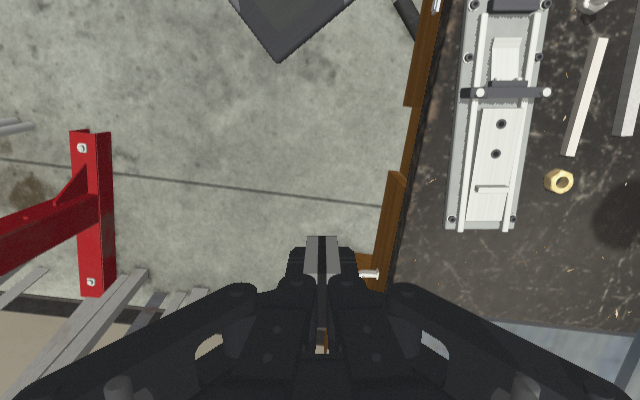

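View pics/s1.png

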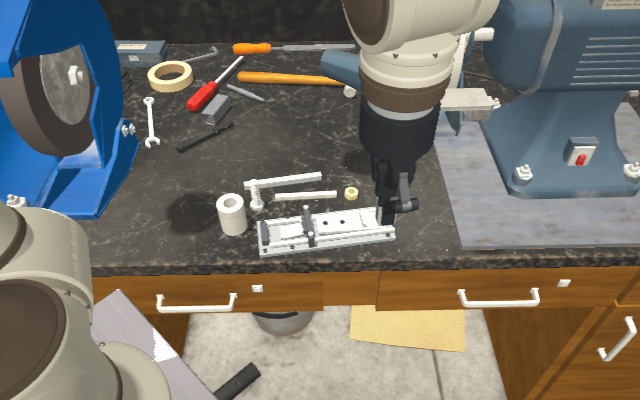

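View pics/t1.png

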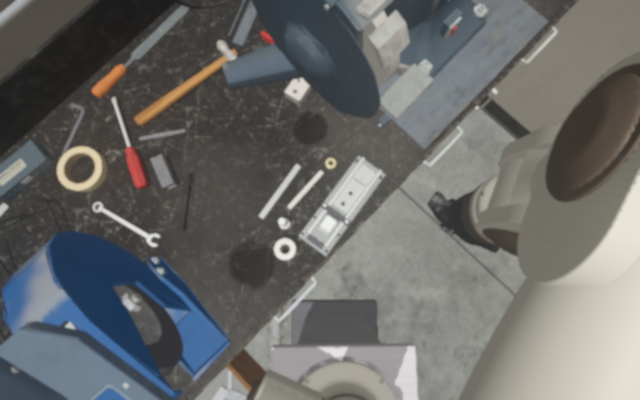

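Run:
```python
from h import *
import pickle
o=pickle.load(open("w1.pkl","rb"));t=o['ee_pos']
for h in(0,.073,.1,.15,.2,.25,.3,.35):
    P=t+[0,0,h];c,A,e=cam("scene");print(h,proj("scene",P)[0].round(0),"px/m",(487/((P-e)@A)[2]).round(0),"top",proj("top",P)[0].round(0))
# fixture from wrist
print(ray("wrist",[(470,2),(549,2),(445,229),(519,229)],.01,o).round(4))
a=cv2.imread("pics/w1.png")[0:240,420:600];cv2.imwrite("pics/w1c.png",cv2.resize(a,None,fx=2.5,fy=2.5,interpolation=cv2.INTER_CUBIC))
a=cv2.imread("pics/s1.png")[0:250,320:520];cv2.imwrite("pics/s1c.png",cv2.resize(a,None,fx=2.4,fy=2.4,interpolation=cv2.INTER_CUBIC))
```

```text
0 [385. 220.] px/m 830.0 top [447. 227.]
0.073 [390. 176.] px/m 914.0 top [462. 223.]
0.1 [393. 158.] px/m 949.0 top [469. 221.]
0.15 [398. 119.] px/m 1022.0 top [483. 217.]
0.2 [403.  75.] px/m 1107.0 top [500. 213.]
0.25 [410.  22.] px/m 1207.0 top [522. 207.]
0.3 [418. -42.] px/m 1327.0 top [549. 200.]
0.35 [ 428. -119.] px/m 1474.0 top [586. 191.]
[[ 0.3546  0.0315  0.01  ]
 [ 0.3996  0.0901  0.01  ]
 [ 0.5345 -0.1076  0.01  ]
 [ 0.5849 -0.042   0.01  ]]
```

View pics/w1c.png

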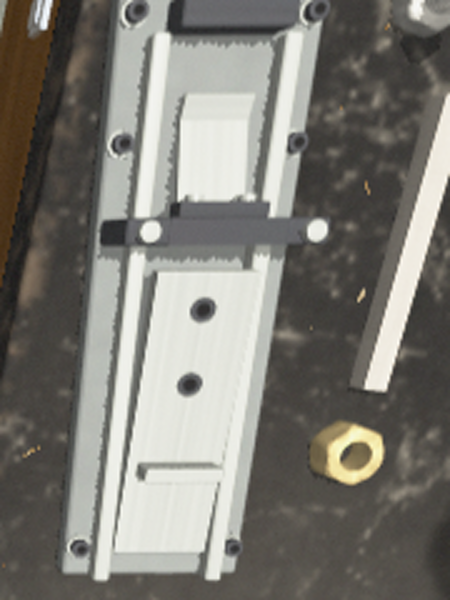

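View pics/s1c.png

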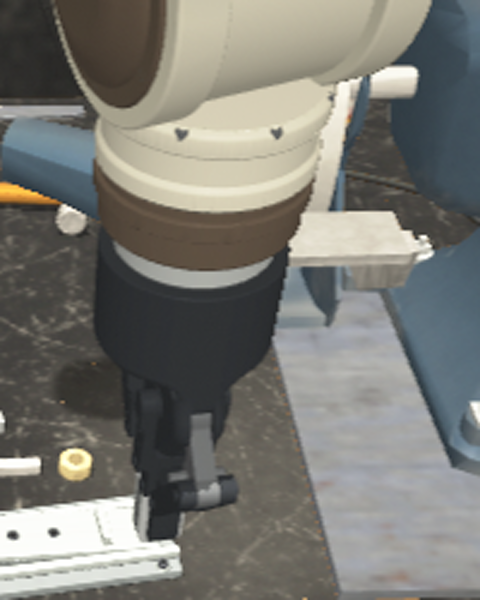

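Run:
```python
from h import *
import pickle
o=pickle.load(open("w1.pkl","rb"))
f=lambda p:np.array(p)/2.5+[420,0]
for yaw,O in[(142.4,np.array([.4865,-.0235]))]:
  a=np.radians(yaw);
  def tofix(P):
    d=P[:,:2]-O;return np.c_[d@[np.cos(a),np.sin(a)],d@[-np.sin(a),np.cos(a)]]*1e3
  C=ray("wrist",[(470,2),(549,2),(445,229),(514,229)],.01,o)
  base=f([(64,572),(236,572),(108,30),(326,12)])
  print("base",tofix(ray("wrist",base,.01,o)).round(1))
  print("rail tops ends",tofix(ray("wrist",f([(95,578),(108,578),(206,578),(219,578),(152,35),(170,35),(286,35),(302,35)]),.018,o)).round(1))
  print("tail",tofix(ray("wrist",f([(115,553),(200,553)]),.016,o)).round(1))
  print("rib top",tofix(ray("wrist",f([(140,467),(222,467)]),.0285,o)).round(1))
  print("front top",tofix(ray("wrist",f([(158,270),(265,272)]),.027,o)).round(1))
  print("bridge screws",tofix(ray("wrist",f([(150,231),(317,231)]),.04,o)).round(1))
  print("stop top",tofix(ray("wrist",f([(170,22),(300,22)]),.024,o)).round(1))
  print("holes",tofix(ray("wrist",f([(204,310),(190,384)]),.023,o)).round(1))
```

```text
base [[-89.1  36.8]
 [-89.  -40.2]
 [129.7  42.3]
 [135.8 -38.7]]
rail tops ends [[-88.7  26. ]
 [-88.7  20.3]
 [-88.7 -22.6]
 [-88.7 -28.3]
 [126.3  28.9]
 [126.3  22.2]
 [126.3 -20.6]
 [126.3 -26.5]]
tail [[-77.8  17.7]
 [-77.8 -19.4]]
rib top [[-35.7  17.6]
 [-35.6 -16. ]]
front top [[ 42.5  19.8]
 [ 41.8 -21.6]]
bridge screws [[ 56.7  30.5]
 [ 56.7 -30.6]]
stop top [[129.2  25.5]
 [129.2 -21.5]]
holes [[27.  -2.3]
 [-2.4 -0.9]]
```

Request:
play_rows --commands "1 0 0 -161 0.5;1 0 0 -161 0.5;1 0 0 -161 0.5;1 0 0 -161 0.5;1 0 0 -161 0.5;1 40 30 -161 0.5;1 80 60 -161 0.5;1 80 60 -161 0.5;1 80 60 -161 0.5"

```text
time: 2.63
ee_pos: [0.4761, -0.1102, 0.0628]
tcp_rot: [179.9, 0.1, 142.9]
wrist_force: [0.3, 0.2, -0.5]
opening: 0.0855
```

Run:
```python
from h import *
import pickle
o,_=snap("wrist","w2");pickle.dump(o,open("w2.pkl","wb"));print(o['ee_pos'],o['tcp_rot'],o['q'],o['wrist_force'])
snap("scene","s2");snap("top","t2")
```

```text
[ 0.47611503 -0.11024413  0.06281717] [1.79909678e+02 1.27705875e-01 1.42929753e+02] [-1.30548510e+01 -3.42858462e+00 -1.70652996e+01  7.62098746e+01
  3.05291360e-02  2.40153362e+01] [ 0.2747727   0.16698444 -0.49648824]
```

View pics/w2.png

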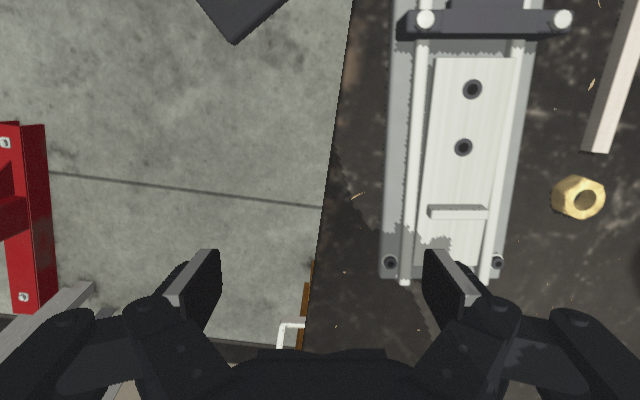

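View pics/s2.png

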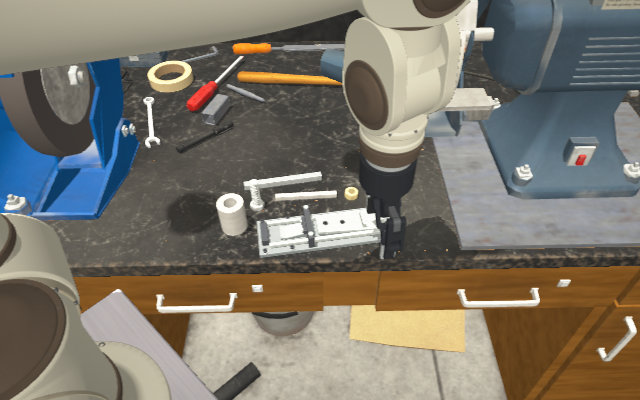

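View pics/t2.png

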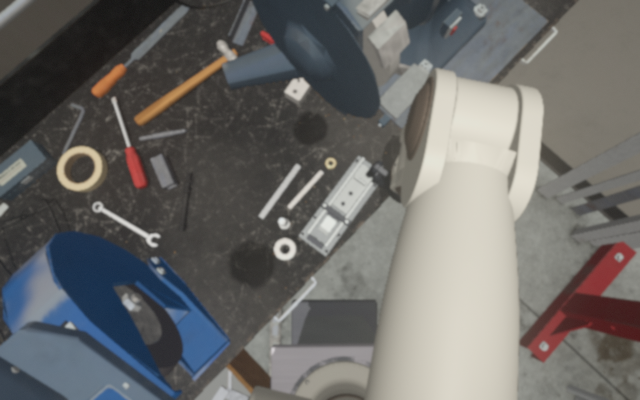

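Run:
```python
from h import *
import pickle
o=pickle.load(open("w2.pkl","rb"));t=o['ee_pos']
for h in(0,.15,.2,.25,.3,.35,.4):
    P=t+[0,0,h];print(h,proj("scene",P)[0].round(0),"top",proj("top",P)[0].round(0))
for uv in[(435,70),(480,78),(410,180),(405,120)]:
    for z in(.3,.35,.4,.45,.5): print(uv,z,ray("top",uv,z)[0].round(3))
a=cv2.imread("pics/s2.png")[0:150,320:520];cv2.imwrite("pics/s2c.png",cv2.resize(a,None,fx=4,fy=4,interpolation=cv2.INTER_CUBIC))
a=cv2.imread("pics/w2.png")[180:330,360:540];cv2.imwrite("pics/w2c.png",cv2.resize(a,None,fx=4,fy=4,interpolation=cv2.INTER_CUBIC))
```

```text
0 [379. 237.] top [393. 195.]
0.15 [387. 167.] top [408. 181.]
0.2 [391. 139.] top [414. 175.]
0.25 [395. 106.] top [422. 168.]
0.3 [399.  70.] top [431. 159.]
0.35 [404.  28.] top [443. 149.]
0.4 [410. -20.] top [456. 136.]
(435, 70) 0.3 [ 0.641 -0.143  0.3  ]
(435, 70) 0.35 [ 0.615 -0.127  0.35 ]
(435, 70) 0.4 [ 0.589 -0.111  0.4  ]
(435, 70) 0.45 [ 0.563 -0.095  0.45 ]
(435, 70) 0.5 [ 0.537 -0.079  0.5  ]
(480, 78) 0.3 [ 0.626 -0.215  0.3  ]
(480, 78) 0.35 [ 0.601 -0.193  0.35 ]
(480, 78) 0.4 [ 0.577 -0.17   0.4  ]
(480, 78) 0.45 [ 0.552 -0.148  0.45 ]
(480, 78) 0.5 [ 0.527 -0.126  0.5  ]
(410, 180) 0.3 [ 0.46  -0.094  0.3  ]
(410, 180) 0.35 [ 0.449 -0.082  0.35 ]
(410, 180) 0.4 [ 0.439 -0.07   0.4  ]
(410, 180) 0.45 [ 0.429 -0.059  0.45 ]
(410, 180) 0.5 [ 0.419 -0.047  0.5  ]
(405, 120) 0.3 [ 0.557 -0.091  0.3  ]
(405, 120) 0.35 [ 0.538 -0.079  0.35 ]
(405, 120) 0.4 [ 0.52  -0.068  0.4  ]
(405, 120) 0.45 [ 0.501 -0.056  0.45 ]
(405, 120) 0.5 [ 0.482 -0.045  0.5  ]
```

View pics/s2c.png

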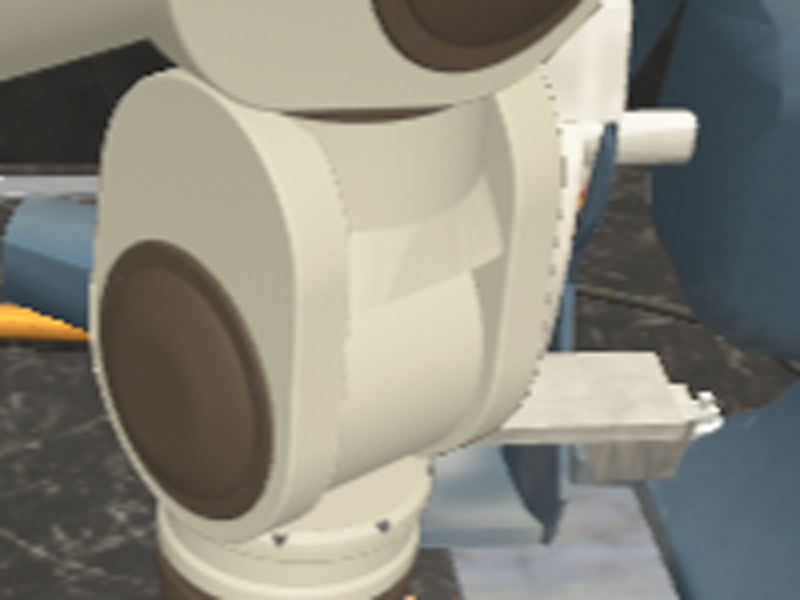

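View pics/w2c.png

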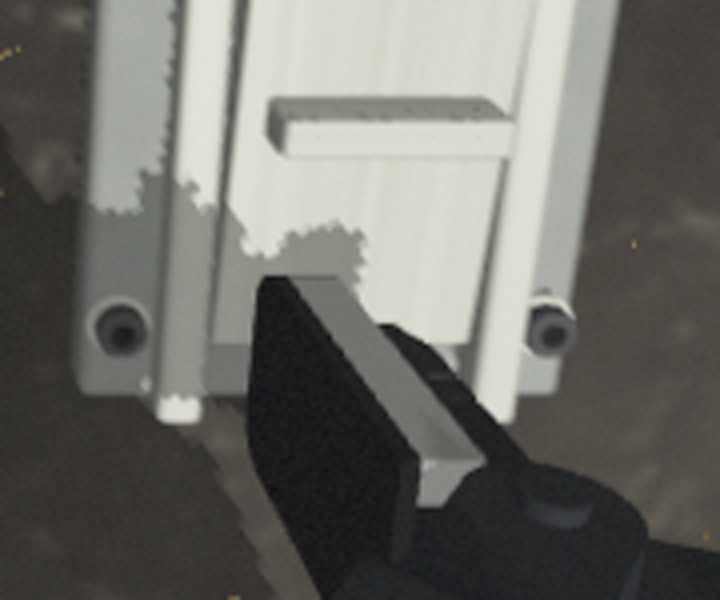

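Run:
```python
from h import *
import pickle
o=pickle.load(open("w2.pkl","rb"));t=o['ee_pos']
A=R.from_euler('xyz',o['tcp_rot'],degrees=True).as_matrix()
for h in (0,.007,.013):
  print(h,((ray("wrist",[(422.5,249),(427,249),(445,249)],t[2]+h,o)-t)@A).round(4), ((ray("wrist",[(220,249),(200,249)],t[2]+h,o)-t)@A).round(4))
O=np.array([.4865,-.0235]);a=np.radians(143)
def tofix(P):
    d=P[:,:2]-O;return np.c_[d@[np.cos(a),np.sin(a)],d@[-np.sin(a),np.cos(a)]]*1e3
f=lambda p:np.array(p)/4+[360,180]
print("rib rear top/near",tofix(ray("wrist",f([(268,97),(498,97)]),.0285,o)),"rib front-top?",tofix(ray("wrist",f([(285,122),(515,122)]),.0285,o)))
print("tail",tofix(ray("wrist",f([(212,343),(470,343)]),.016,o)))
print("rail ends",tofix(ray("wrist",f([(157,403),(200,403),(470,420),(514,420)]),.018,o)))
print("base",tofix(ray("wrist",f([(78,393),(555,393)]),.01,o)))
for z in(.25,.3,.35,.4):P=ray("top",(383,67),z)[0];print(z,P.round(3),proj("scene",P).round(0))
```

```text
0 [[0.0013 0.0454 0.0001]
 [0.0013 0.0475 0.0001]
 [0.0013 0.0557 0.0001]] [[ 0.0014 -0.0474 -0.0001]
 [ 0.0014 -0.0566 -0.0001]]
0.007 [[ 0.0046  0.0431 -0.0069]
 [ 0.0046  0.0451 -0.0069]
 [ 0.0046  0.053  -0.0069]] [[ 0.0047 -0.0451 -0.0071]
 [ 0.0047 -0.0539 -0.0071]]
0.013 [[ 0.0074  0.0412 -0.013 ]
 [ 0.0074  0.0431 -0.0129]
 [ 0.0074  0.0506 -0.0129]] [[ 0.0075 -0.0432 -0.0131]
 [ 0.0075 -0.0515 -0.0131]]
rib rear top/near [[-32.12854324  18.61184123]
 [-32.19130042 -12.89376575]] rib front-top? [[-35.74466275  15.96621657]
 [-35.80851956 -15.7099584 ]]
tail [[-76.06466288  19.80979019]
 [-76.15412962 -20.13489595]]
rail ends [[-85.29818989  28.19484269]
 [-85.31357314  21.51937629]
 [-88.38597713 -20.78295005]
 [-88.40191734 -27.64456903]]
base [[-88.14810544  38.99941944]
 [-88.32485171 -38.06312339]]
0.25 [ 0.674 -0.068  0.25 ] [[449.  73.]]
0.3 [ 0.648 -0.059  0.3  ] [[439.  48.]]
0.35 [ 0.621 -0.051  0.35 ] [[429.  19.]]
0.4 [ 0.595 -0.042  0.4  ] [[417. -13.]]
```

Request:
play_rows --commands "1 13 8 -10 0.1;1 27 17 -20 0.1;1 27 17 -30 0.1;1 27 17 -45 0.1;1 27 17 -45 0.1;1 27 17 -45 0.1"

```text
time: 3.28
ee_pos: [0.4988, -0.0955, 0.0156]
tcp_rot: [-180.0, -0.1, 142.9]
wrist_force: [0.0, 0.5, -0.7]
opening: 0.0855
```

Run:
```python
from h import *
import pickle
o,im=snap("wrist","w3");pickle.dump(o,open("w3.pkl","wb"));print(o['ee_pos'],o['tcp_rot'],o['wrist_force'],o['joint_efforts'])
cv2.imwrite("pics/w3c.png",cv2.resize(im[150:330,340:560],None,fx=3,fy=3,interpolation=cv2.INTER_CUBIC))
_,im=snap("scene","s3");cv2.imwrite("pics/s3c.png",cv2.resize(im[0:270,300:520],None,fx=2.2,fy=2.2,interpolation=cv2.INTER_CUBIC))
```

```text
[ 0.49878186 -0.09548185  0.01562904] [-1.79957018e+02 -6.72858060e-02  1.42873418e+02] [ 0.00673747  0.4613156  -0.65200846] [ 1.76635827e-01 -4.49950218e+01  4.41187584e+01 -2.20077038e-01
  3.42279447e-03 -3.39546619e-03]
```

View pics/w3c.png

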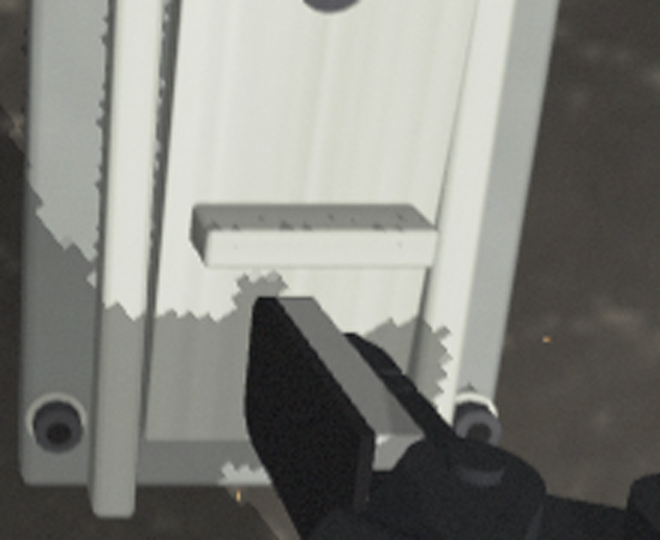

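View pics/s3c.png

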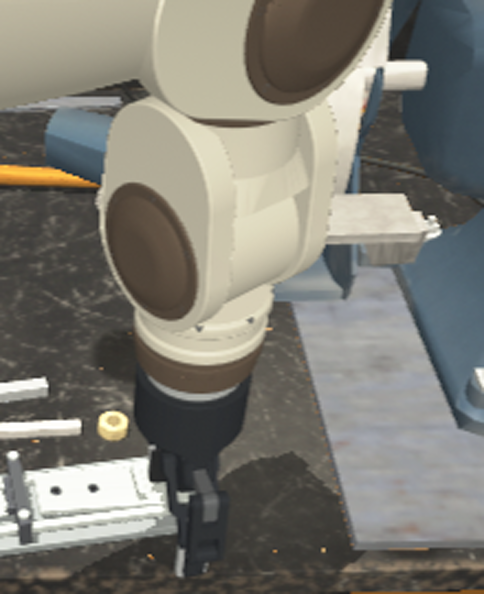

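Request:
play_rows --commands "1 2 1 -4 0;1 2 1 -8 0;1 2 1 -8 0;1 2 1 -8 0"

```text
time: 3.72
ee_pos: [0.5017, -0.0939, 0.0074]
tcp_rot: [-180.0, -0.0, 142.9]
wrist_force: [0.2, 1.3, 0.4]
opening: 0.0856
```

Request:
play_rows --commands "1 0 0 -2 0;1 0 0 -3 0;1 0 0 -4 0;1 0 0 -4 0"

```text
time: 4.05
ee_pos: [0.502, -0.0938, 0.0039]
tcp_rot: [180.0, 0.0, 142.9]
wrist_force: [-2.1, -0.0, 6.3]
opening: 0.0854
```

Request:
play_rows --commands "1 0 0 -1 0;1 0 0 -2 0;1 0 0 -2 0"

```text
time: 4.3
ee_pos: [0.5019, -0.0936, 0.0028]
tcp_rot: [180.0, 0.0, 143.0]
wrist_force: [-5.7, 2.1, 11.8]
opening: 0.0855
```

Request:
play_rows --commands "1 0 0 -1 0;1 0 0 -2 0;1 0 0 -2 0"

```text
time: 4.55
ee_pos: [0.5021, -0.0936, 0.0026]
tcp_rot: [179.9, 0.0, 143.0]
wrist_force: [-13.6, 0.5, 28.6]
opening: 0.0853
```

Run:
```python
from h import *
o,im=snap("wrist","w4");print(o['ee_pos'],o['wrist_force'])
cv2.imwrite("pics/w4c.png",cv2.resize(im[0:330,340:560],None,fx=1.8,fy=1.8,interpolation=cv2.INTER_CUBIC))
_,im=snap("scene","s4");cv2.imwrite("pics/s4c.png",cv2.resize(im[180:270,240:420],None,fx=4.4,fy=4.4,interpolation=cv2.INTER_CUBIC))
```

```text
[ 0.50206066 -0.0936482   0.00255008] [-13.57849337   0.47292338  28.61214284]
```

View pics/w4c.png

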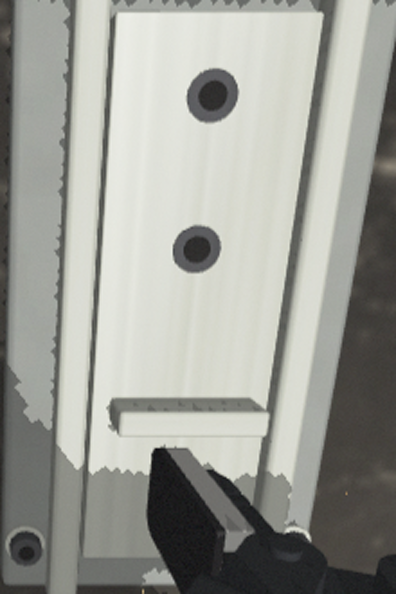

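View pics/s4c.png

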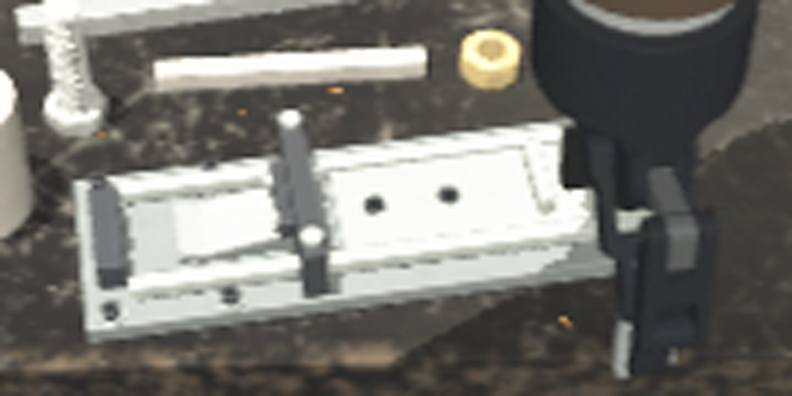

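Request:
play_rows --commands "1 -4 3 0 0;1 -8 6 0 0;1 -12 9 0 0;1 -16 12 0 0;1 -16 12 0 0"

```text
time: 5.07
ee_pos: [0.4889, -0.0825, 0.0026]
tcp_rot: [179.8, 0.4, 142.9]
wrist_force: [3.3, -2.9, 14.4]
opening: 0.0855
```

Run:
```python
from h import *
o,im=snap("wrist","w5");print(o['ee_pos'],o['wrist_force'])
cv2.imwrite("pics/w5c.png",cv2.resize(im[0:330,340:560],None,fx=1.8,fy=1.8,interpolation=cv2.INTER_CUBIC))
```

```text
[ 0.48887402 -0.08252302  0.00258003] [ 3.32160113 -2.89410602 14.43966965]
```

View pics/w5c.png

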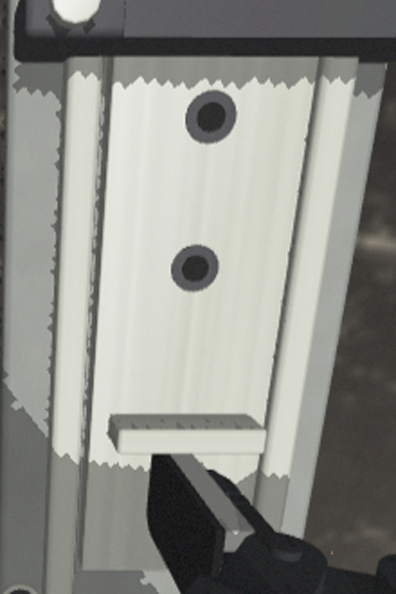

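Request:
play_rows --commands "1 -4 3 -1 0;1 -8 6 -1 0;1 -12 9 -1 0;1 -16 12 -1 0;1 -20 15 -1 0;1 -24 18 -1 0;1 -24 18 -1 0"

```text
time: 5.7
ee_pos: [0.4669, -0.0656, 0.0025]
tcp_rot: [179.8, 0.7, 142.8]
wrist_force: [9.8, -9.4, 13.7]
opening: 0.0852
```

Run:
```python
from h import *
o,im=snap("wrist","w6");print(o['ee_pos'],o['wrist_force'])
cv2.imwrite("pics/w6c.png",cv2.resize(im[0:330,340:560],None,fx=1.8,fy=1.8,interpolation=cv2.INTER_CUBIC))
_,im=snap("scene","s6");cv2.imwrite("pics/s6c.png",cv2.resize(im[180:270,240:420],None,fx=4.4,fy=4.4,interpolation=cv2.INTER_CUBIC))
```

```text
[ 0.46688359 -0.06559855  0.00254321] [ 9.79403302 -9.43854618 13.69449896]
```

View pics/w6c.png

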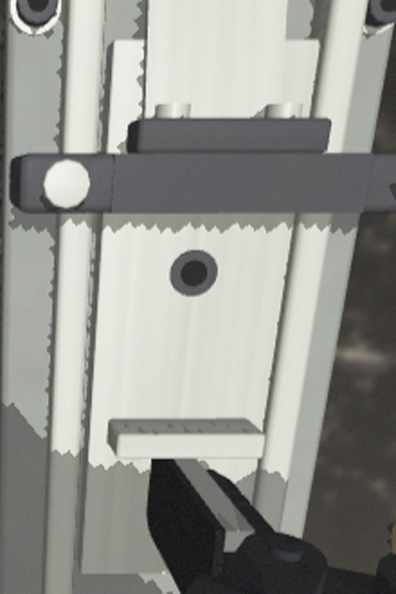

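View pics/s6c.png

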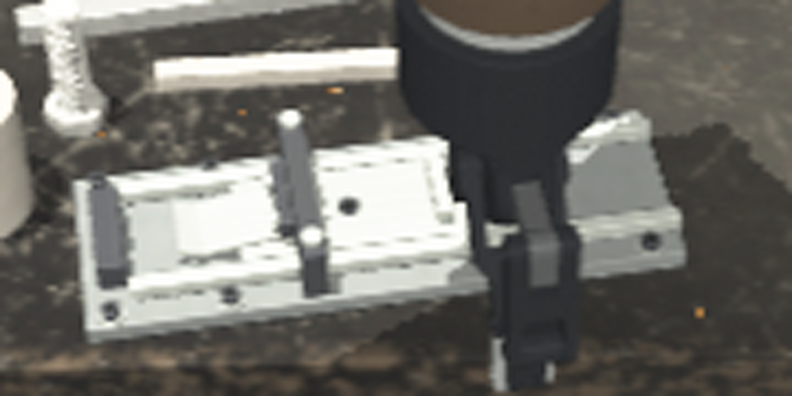

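Request:
play_rows --commands "1 -4 3 -1 0;1 -8 6 -1 0;1 -12 9 -1 0;1 -16 12 -1 0;1 -20 15 -1 0;1 -24 18 -1 0;1 -28 21 -1 0;1 -28 21 -1 0"

```text
time: 6.47
ee_pos: [0.4403, -0.0454, 0.0025]
tcp_rot: [179.7, 0.9, 142.8]
wrist_force: [11.9, -15.2, 19.5]
opening: 0.0854
```

Run:
```python
from h import *
o,im=snap("wrist","w7");print(o['ee_pos'],o['wrist_force'])
cv2.imwrite("pics/w7c.png",cv2.resize(im[0:330,340:560],None,fx=1.8,fy=1.8,interpolation=cv2.INTER_CUBIC))
d=o['ee_pos'][:2]-[.4865,-.0235];a=np.radians(143);print(d@[np.cos(a),np.sin(a)],d@[-np.sin(a),np.cos(a)])
```

```text
[ 0.44029891 -0.04537361  0.00250296] [ 11.94037559 -15.23723637  19.46443134]
0.023733965509985307 0.045273557874334236
```

View pics/w7c.png

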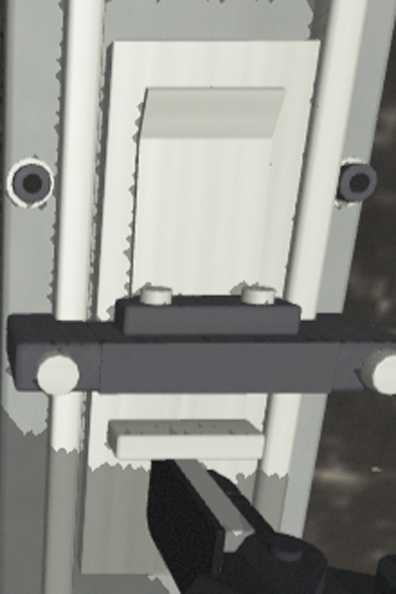

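Request:
play_rows --commands "1 -3 2 0 0;1 -5 4 0 0;1 -7 5 0 0;1 -8 6 0 0;1 -8 6 0 0"

```text
time: 6.93
ee_pos: [0.4329, -0.0399, 0.0025]
tcp_rot: [179.8, 1.0, 142.7]
wrist_force: [15.7, -18.1, 16.4]
opening: 0.0852
```

```bash
cat > st.py <<'E'
from h import *
import sys
n=sys.argv[1]
o,im=snap("wrist",n);print(o['time'],o['ee_pos'],o['wrist_force'])
cv2.imwrite(f"pics/{n}c.png",cv2.resize(im[0:330,340:560],None,fx=1.8,fy=1.8,interpolation=cv2.INTER_CUBIC))
d=o['ee_pos'][:2]-[.4865,-.0235];a=np.radians(143);print(d@[np.cos(a),np.sin(a)],d@[-np.sin(a),np.cos(a)])
E
python3 st.py w8
```

```text
6.9333 [ 0.43293708 -0.03985705  0.00253599] [ 15.7144768  -18.07880371  16.44682743]
0.03293332868948715 0.04529829483522215
```

View pics/w8c.png

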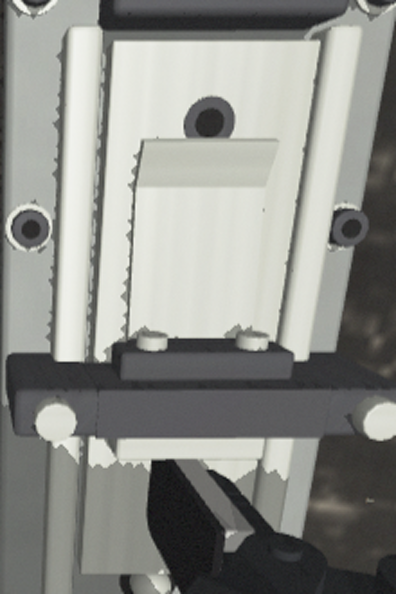

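Request:
play_rows --commands "1 -1 1 0 0;1 -2 2 0 0;1 -3 2 0 0;1 -3 2 0 0"

```text
time: 7.32
ee_pos: [0.4309, -0.0383, 0.0025]
tcp_rot: [179.7, 1.1, 142.7]
wrist_force: [21.2, -19.8, 11.5]
opening: 0.0853
```

```bash
python3 st.py w9
```

```text
7.3167 [ 0.43093559 -0.03834731  0.0025398 ] [ 21.18455619 -19.8245261   11.50775258]
0.03544037285738618 0.04529708505561389
```

View pics/w9c.png

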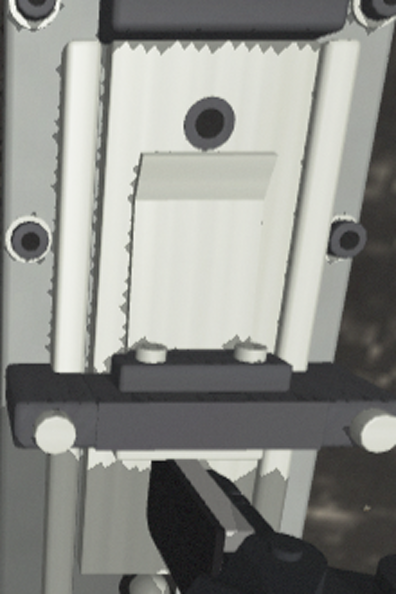

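Request:
play_rows --commands "1 -1 1 0 0;1 -2 1 0 0;1 -2 1 0 0"

```text
time: 7.62
ee_pos: [0.4306, -0.0382, 0.0026]
tcp_rot: [179.7, 1.3, 142.6]
wrist_force: [31.8, -25.6, 3.5]
opening: 0.085
```

```bash
python3 st.py w10
```

```text
7.6167 [ 0.43064323 -0.03822105  0.00264196] [ 31.75696076 -25.60833149   3.53400984]
0.03574984438299008 0.04537219717949868
```

View pics/w10c.png

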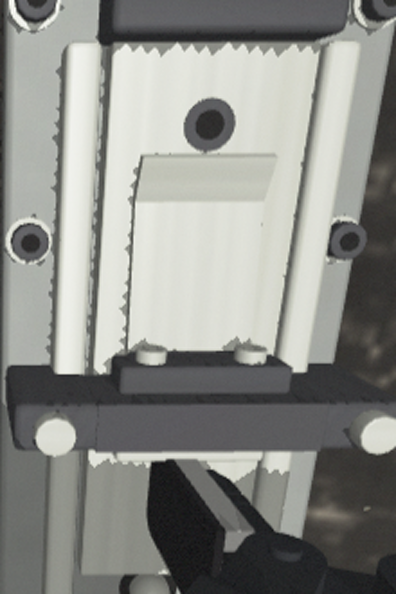

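Request:
play_rows --commands "1 2 -1.5 1 0;1 3 -2 2 0;1 4 -3 3 0;1 4 -3 3 0"

```text
time: 8.0
ee_pos: [0.4304, -0.0389, 0.0032]
tcp_rot: [179.8, 0.7, 142.8]
wrist_force: [20.0, -11.5, -2.2]
opening: 0.0851
```

Request:
play_rows --commands "1 2 -1 0 0;1 3 -2 0 0;1 3 -2 0 0"

```text
time: 8.25
ee_pos: [0.4307, -0.0391, 0.0026]
tcp_rot: [179.8, 0.3, 142.9]
wrist_force: [6.1, 0.0, 8.2]
opening: 0.0851
```

Request:
play_rows --commands "1 0.5 -0.5 1 0;1 1 -1 2 0;1 1 -1 3 0;1 1 -1 4 0;1 1 -1 6 0;1 1 -1 10 0;1 1 -1 10 0"

```text
time: 8.83
ee_pos: [0.4292, -0.0401, 0.011]
tcp_rot: [180.0, 0.0, 142.9]
wrist_force: [-1.6, -0.2, -0.3]
opening: 0.0854
```

```bash
python3 st.py w11
```

```text
8.8333 [ 0.42919522 -0.04009483  0.01103823] [-1.56147382 -0.21401515 -0.28504457]
0.03577861920756267 0.04774009791178354
```

View pics/w11c.png

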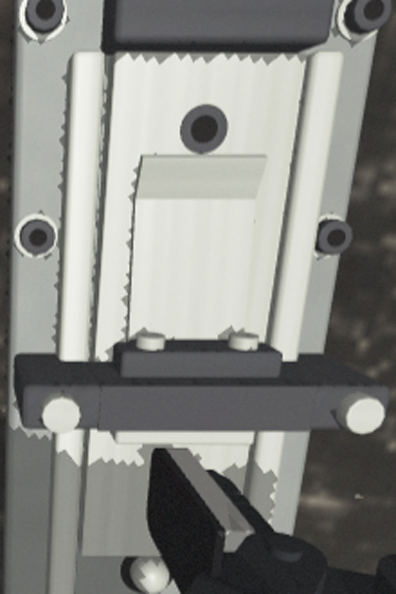

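Request:
play_rows --commands "1 0 0 30 0;1 0 0 70 0;1 0 0 70 0;1 -20 -30 70 0;1 -40 -60 70 0;1 -40 -90 70 0;1 -40 -110 90 0;1 -40 -110 90 0;1 -40 -110 90 0"

```text
time: 9.63
ee_pos: [0.389, -0.1507, 0.101]
tcp_rot: [180.0, 0.1, 142.8]
wrist_force: [-0.0, 0.5, -0.8]
opening: 0.0855
```

Run:
```python
from h import *
import pickle
o,im=snap("wrist","w12");pickle.dump(o,open("w12.pkl","wb"));print(o['time'],o['ee_pos'],o['wrist_force'])
_,im=snap("scene","s12");cv2.imwrite("pics/s12c.png",cv2.resize(im[165:265,210:410],None,fx=4,fy=4,interpolation=cv2.INTER_CUBIC))
snap("top","t12")
```

```text
9.6333 [ 0.38904134 -0.15066831  0.10103408] [-0.00094385  0.48512876 -0.81664266]
```

View pics/w12.png

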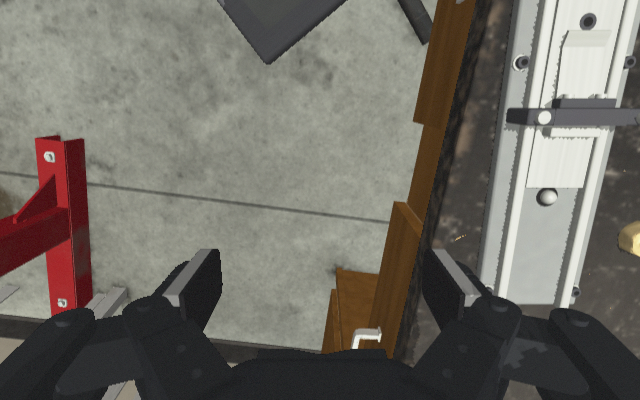

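View pics/s12c.png

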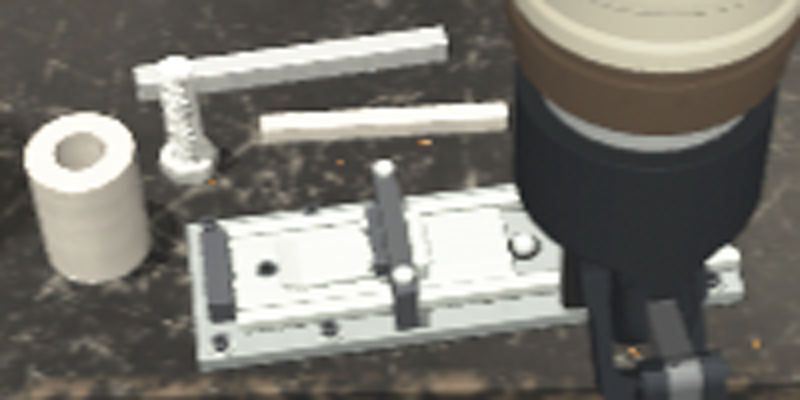

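Run:
```python
from h import *
import pickle
o=pickle.load(open("w12.pkl","rb"));O=np.array([.4865,-.0235]);a=np.radians(143)
P=ray("wrist",[(527,187),(582,187)],.016,o);d=P[:,:2]-O;print("tail fixture mm",np.c_[d@[np.cos(a),np.sin(a)],d@[-np.sin(a),np.cos(a)]]*1e3)
P=ray("wrist",[(547,196)],.017,o);d=P[:,:2]-O;print("pin",np.c_[d@[np.cos(a),np.sin(a)],d@[-np.sin(a),np.cos(a)]]*1e3)
i=lambda n:cv2.imread(f"pics/{n}.png")
A,B=i("top0")[150:265,255:335],i("t12")[150:265,255:335]
print("bystander diff mean/max",cv2.absdiff(A,B)[:,:40].mean(),cv2.absdiff(A,B)[:,:40].max())
print(job_done(),get_obs()['time'])
```

```text
tail fixture mm [[  9.16085592  18.37959377]
 [  9.02407545 -19.82082466]]
pin [[2.89035845 4.01321593]]
bystander diff mean/max 45.248623188405794 60
the job is handed in; nothing more can be done
the job is handed in; nothing more can be done
```

Run:
```python
import cv2,numpy as np
A=cv2.imread("pics/top0.png")[140:270,240:400];B=cv2.imread("pics/t12.png")[140:270,240:400]
cv2.imwrite("pics/cmp.png",cv2.resize(np.hstack([A,B]),None,fx=2.4,fy=2.4))
```

```text
(no output)
```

View pics/cmp.png

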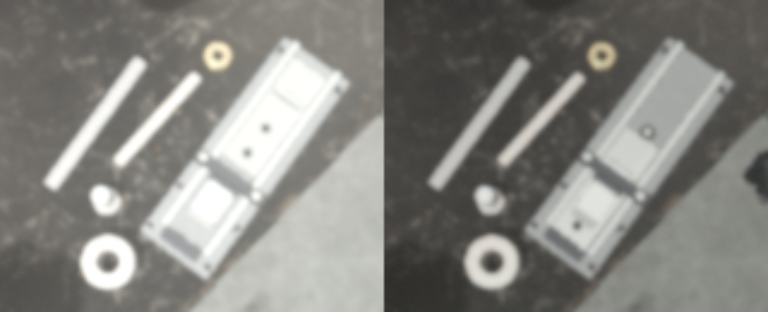

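The slide plate is loaded and the job is handed in, after about 9.7 s of the 48 s allowed.

**What I did:** I used one finger of the fully opened gripper, because that kept the wrist clear of the grinder's tool rest. It pressed the plate flat behind its rib at about 29 N. I then slid it under the bridge and drag spring to the end stop with the finger still on it. There the push rose to about 41 N with almost no further movement, so I eased off, lifted and took the hand away.

**Pressing force:** it varied from 11 to 29 N during the slide. It fell to about 3.5 N in the last push against the stop, when the plate was already home.

**Last checks:**
- **Plate:** the tail measures about 9 mm past the fixture origin, where 8 mm is expected. That is within the 2 mm calibration.
- **Lift pin:** it stands up behind the tail in the wrist, scene and top pictures.
- **Robot:** it is clear of everything, with wrist force near zero.
- **Loose things:** they stand where they were in the before and after top views. An automatic picture difference came out high (mean 45). Viewed side by side, the second picture is simply darker and nothing has moved. I made that side-by-side comparison after handing in.

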